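# Nest the round clay cutters on their board

## Task

Put the set of four round clay cutters away as one nest, standing upright in the middle of the round wooden board. Set down the smallest first, then lower the others over it one by one in order of size, the largest last, letting go of each before you fetch the next. Leave the frosted pot and the bead pot where they are.

Things in the scene. Friction and masses are not known exactly. Their poses are not given: they have to be found in the camera images.
- cutter_18_mid (a point): centre (half-way up, on the axis) of the smallest round clay cutter: a plain steel ring open at both ends, outer diameter 18 mm, bore 14 mm, 34 mm tall, wall 2 mm; z axis up along the ring; loose, standing on the table at the start; its centre is 17 mm above what it stands on
- cutter_34_mid (a point): centre (half-way up, on the axis) of the second smallest round clay cutter: a plain steel ring open at both ends, outer diameter 34 mm, bore 30 mm, 34 mm tall, wall 2 mm; z axis up along the ring; loose, standing on the table at the start; its centre is 17 mm above what it stands on
- cutter_50_mid (a point): centre (half-way up, on the axis) of the second largest round clay cutter: a plain steel ring open at both ends, outer diameter 50 mm, bore 46 mm, 34 mm tall, wall 2 mm; z axis up along the ring; loose, standing on the table at the start; its centre is 17 mm above what it stands on
- cutter_66_mid (a point): centre (half-way up, on the axis) of the largest round clay cutter: a plain steel ring open at both ends, outer diameter 66 mm, bore 62 mm, 34 mm tall, wall 2 mm; z axis up along the ring; loose, standing on the table at the start; its centre is 17 mm above what it stands on
- board_top (a point): centre of the top face of the round wooden board, a fixed disc 90 mm across and 6 mm thick lying on the table (top face at height 6 mm). Mind the fixed blue cabinet at the robot's left: its open top drawer (front at y 0.195 m, x 0.06 to 0.21 m, z 0.157 to 0.215 m) stops an arm with a wide shoulder from turning left; such an arm works from the right with the gripper tilted
- frost_pot_mid (a point): bystander, to be left alone: centre of a frosted screw-top pot, 50 mm across and 38 mm tall, loose on the table
- bead_pot_mid (a point): bystander, to be left alone: centre of a clear round lidded bead pot, 42 mm across and 19 mm tall, loose on the table

How it is judged (in metres and radians):
On the way, in this order (a step that is already met when the one before it is completed fails the run):
1. the smallest cutter stands released on the board, near its middle (horizontal distance between cutter_18_mid and board_top below 0.015 m and height (world z) of cutter_18_mid between 0.019 and 0.027 m and angle between cutter_18_mid's own z axis and vertical below 0.08 rad and contact force between cutter_18 and the fingers below 0.1 N), for 0.2 s.
2. the second smallest cutter stands released on the board, round the smaller ones (horizontal distance between each of cutter_18_mid, cutter_34_mid and board_top below 0.015 m and height (world z) of cutter_18_mid between 0.019 and 0.027 m and angle between each of cutter_18_mid, cutter_34_mid's own z axis and vertical below 0.08 rad and height (world z) of cutter_34_mid between 0.019 and 0.027 m and horizontal distance between cutter_34_mid and cutter_18_mid below 0.0085 m and contact force between cutter_34 and the fingers below 0.1 N), for 0.2 s.
3. the second largest cutter stands released on the board, round the smaller ones (horizontal distance between each of cutter_18_mid, cutter_34_mid, cutter_50_mid and board_top below 0.015 m and height (world z) of cutter_18_mid between 0.019 and 0.027 m and angle between each of cutter_18_mid, cutter_34_mid, cutter_50_mid's own z axis and vertical below 0.08 rad and height (world z) of cutter_34_mid between 0.019 and 0.027 m and horizontal distance between cutter_34_mid and cutter_18_mid below 0.0085 m and height (world z) of cutter_50_mid between 0.019 and 0.027 m and horizontal distance between cutter_50_mid and cutter_34_mid below 0.0085 m and contact force between cutter_50 and the fingers below 0.1 N), for 0.2 s.
4. the largest cutter stands released on the board, round the smaller ones (horizontal distance between each of cutter_18_mid, cutter_34_mid, cutter_50_mid, cutter_66_mid and board_top below 0.015 m and height (world z) of cutter_18_mid between 0.019 and 0.027 m and angle between each of cutter_18_mid, cutter_34_mid, cutter_50_mid, cutter_66_mid's own z axis and vertical below 0.08 rad and height (world z) of cutter_34_mid between 0.019 and 0.027 m and horizontal distance between cutter_34_mid and cutter_18_mid below 0.0085 m and height (world z) of cutter_50_mid between 0.019 and 0.027 m and horizontal distance between cutter_50_mid and cutter_34_mid below 0.0085 m and height (world z) of cutter_66_mid between 0.019 and 0.027 m and horizontal distance between cutter_66_mid and cutter_50_mid below 0.0085 m and contact force between cutter_66 and the fingers below 0.1 N), for 0.2 s.
At the end, for the whole second after the job is handed in: All four cutters stand upright (0.08 rad) and flat on the board, released and at rest, each within 15 mm of the board's centre and each standing round the next smaller one (centres within 8.5 mm of each other) (horizontal distance between each of cutter_18_mid, cutter_34_mid, cutter_50_mid, cutter_66_mid and board_top below 0.015 m and height (world z) of cutter_18_mid between 0.019 and 0.027 m and angle between each of cutter_18_mid, cutter_34_mid, cutter_50_mid, cutter_66_mid's own z axis and vertical below 0.08 rad and height (world z) of cutter_34_mid between 0.019 and 0.027 m and horizontal distance between cutter_34_mid and cutter_18_mid below 0.0085 m and height (world z) of cutter_50_mid between 0.019 and 0.027 m and horizontal distance between cutter_50_mid and cutter_34_mid below 0.0085 m and height (world z) of cutter_66_mid between 0.019 and 0.027 m and horizontal distance between cutter_66_mid and cutter_50_mid below 0.0085 m and linear speed of each of cutter_18, cutter_34, cutter_50, cutter_66 below 0.01 m/s); the robot touches nothing.
It fails at once if the frosted pot is shifted by more than 20 mm (distance of frost_pot_mid from where it was at the start of the episode above 0.02 m).
It fails at once if the bead pot is shifted by more than 20 mm (distance of bead_pot_mid from where it was at the start of the episode above 0.02 m).
It also fails if it takes over 91 s, if anything falls off the work surface, if the arm or the gripper's body presses on something with over 40 N, if the wrist force passes 120 N, or if a joint passes its speed limit or range.

## Robot

A 6-joint arm with a two-finger parallel gripper is mounted at the origin on the work surface; the furniture and walls round the work are solid. World frame = base frame: x ahead of the robot, y to its left, z up, the work surface at z = 0. Lengths are in m, angles in degrees, forces in N, time in s.
With the tool pointing down it reaches from about 0.35 to 0.875 m from the base axis. Payload 4.2 kg.
Tool frame: the origin (TCP) lies on the front face of the gripper's body, between the roots of the fingers; the fingertips stand 70 mm ahead of it and the grasp point (between the pads) lies 51 mm ahead of it; z points along the fingers, y is the line along which they close (so a half turn about z gives the same grasp; the last joint's range is limited). The gripper opens to 87 mm and grips with 3 to 60 N. Pads are 19 mm wide; open, the fingers measure 117 mm over their backs; the gripper's body (75 mm by 190 mm) begins 51 mm behind the grasp point.
Start: joints at [79.332, 22.042, 0.453, 0, -68.411, -14.817], TCP at [0.269, 0.564, 0.292] pointing down, gripper open.
Joint ranges: [-179.83, 179.83], [-69.29, 118.12], [-61.27, 80.66], [-181.25, 117.63], [-171.15, -9.14], [-177.46, 177.46]. Speed limits (degrees/s): [159.86, 159.86, 180, 180, 180, 180].

## Interface

Orientations are given as a 3x3 rotation matrix whose columns are the frame's x, y, z axes.
In Python, from station import r gives the robot as it stands.
- The arm moves only by the shell command python3 -m pendant 'ROWS' [OPENING]. ROWS is JSON, a list of rows, each a list of 2 entries, a list of its own where there are three numbers: the shift along the tool's x, y, z in mm, then the turn, a rotation vector about the tool's x, y, z in rad. A call has 1 to 10 rows; each row is the pose to reach, as a shift and turn from the pose commanded when the call began, along the tool's axes at that moment; what a row does not reach only later rows make up. A row lasts 1/10 s, in which the tool goes at most 50 mm and 8.59 degrees, less where a joint would pass 70% of its speed; a pose out of reach is approached as far as the arm can. A call with a gripper value outside its range is refused whole. OPENING is the opening, from 0 (shut) to 1 (fully open), set as the call begins (- or left out, the last holds). The fingers move at their own pace and stop on an object; the grip force is fixed at half the most. Time passes only in rows, so rows that repeat a pose let the fingers close. It gives the time, the measured TCP pose, the force, the opening and the grip force at its end, in the units of the state.
- r.sense(): the state, without advancing time (a new reading comes with each control period).
- r.capture(name): name is "scene" or "top" or "wrist"; returns a dict with "frame" (480x640x3 uint8, red, green, blue), "vertical_fov" (degrees; the focal length in pixels is half the picture's height over the tangent of half this angle, whatever the lens; pixels are square), "cx", "cy" (the principal point, pixels), "distortion" ([k1, k2, p1, p2, k3] as OpenCV has them; the pictures are not rectified), "rvec" (rotation vector, rad) and "tvec" (3), from world to camera coordinates, as OpenCV has them. Camera axes: x right, y down, z forward; pixel columns grow to the right and rows downward; lengths in m; the calibration is good to about 2 mm. A picture is of the moment at which its call begins. There is no depth.
- r.finish_job(): hands the job in; it is judged then, once.
The state is a dict: "time_s": time; "joints": joint angles; "joint_velocities": joint speeds; "effort": joint torques, N m; "tcp_pos": TCP position; "ee_rot": TCP orientation; "wrist_force": force on the tool from outside, world axes, zero at the start; "moment": the same for the moment, N m; "gripper_width": opening from 0.0 (shut) to 1.0 (fully open); "gripper_force": force on a finger pad.
Only numpy, scipy, OpenCV 4.12 (cv2) and the standard library are available. Lean on these libraries where they do the work, as an engineer would, in place of code of your own. Each camera call takes 0.05 s, during which the arm holds its last target. There are 200 camera calls.

## Working session

There is one attempt and no reset: what is moved stays moved. The work goes in short steps, Python scripts to look and compute and a shell command to move; the robot and the scene stay as the last step left them, time stands still between calls to the robot, and variables do not carry over. Pictures are saved under pics/ and viewed, at most 14 in all, crops included, and the job is handed in when it is done.

```bash
mkdir -p pics; ls
cat > h.py <<'E'
import numpy as np,cv2
from station import r
def cam(n):
    c=r.capture(n);f=240/np.tan(np.radians(c["vertical_fov"])/2)
    c["K"]=np.array([[f,0,c["cx"]],[0,f,c["cy"]],[0,0,1.]]);c["D"]=np.array(c["distortion"],float)
    c["R"]=cv2.Rodrigues(np.array(c["rvec"],float))[0];c["t"]=np.array(c["tvec"],float);return c
def save(c,p): cv2.imwrite(p,cv2.cvtColor(c["frame"],cv2.COLOR_RGB2BGR))
def ray(c,uv,z):
    uv=np.array(uv,float).reshape(-1,1,2);p=cv2.undistortPoints(uv,c["K"],c["D"]).reshape(-1,2)
    d=np.c_[p,np.ones(len(p))]@c["R"];o=-c["R"].T@c["t"]
    return o+d*((z-o[2])/d[:,2])[:,None]
def proj(c,P): return cv2.projectPoints(np.array(P,float).reshape(-1,1,3),np.array(c["rvec"],float),c["t"],c["K"],c["D"])[0].reshape(-1,2)
E
python3 - <<'E'
from h import *
for n in("scene","top","wrist"):
    c=cam(n);save(c,f"pics/{n}0.png");print(n,-c["R"].T@c["t"],c["vertical_fov"],c["R"][2])
s=r.sense();print(s)
E
```

```text
pics
scene [ 0.03697762 -0.55689288  0.59293382] 45.814840140625634 [ 0.5550482   0.54674946 -0.62688638]
top [ 0.33652904 -0.10044926  0.88813753] 50.11025953694835 [ 0.20736579  0.00995548 -0.97821282]
wrist [0.33544103 0.53297656 0.38406457] 67.12896644255105 [-0.24036761  0.11321693 -0.96405671]
{'time_s': 0.15, 'joints': array([ 7.93313980e+01,  2.20799890e+01,  3.98934815e-01, -1.96788479e-02,
       -6.84127153e+01, -1.48163263e+01]), 'joint_velocities': array([-0.08078713, -0.16618537,  0.18890732,  0.14796844,  0.07047311,
       -0.06062681]), 'effort': array([ 1.45719891e-04, -3.91054523e+01,  1.87587208e+01,  4.22226459e+00,
        1.23933642e-02, -1.31182269e-04]), 'tcp_pos': array([0.26876198, 0.56388997, 0.29142796]), 'ee_rot': array([[ 9.02644042e-01, -4.30387445e-01, -6.16823545e-04],
       [-4.30387872e-01, -9.02642720e-01, -1.54915236e-03],
       [ 1.09964441e-04,  1.66380652e-03, -9.99998610e-01]]), 'wrist_force': array([ 0.13642389, -0.02378277,  0.15796065]), 'moment': array([-0.02076841,  0.02594748, -0.02111555]), 'gripper_force': 0.0, 'gripper_width': 0.9987211241836366}
```

View pics/top0.png

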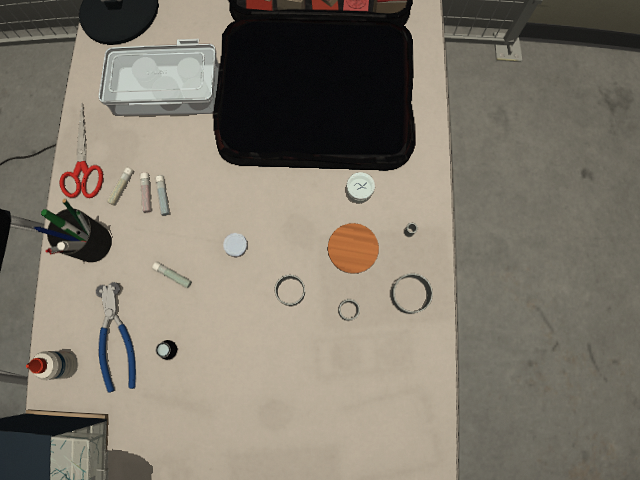

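View pics/scene0.png

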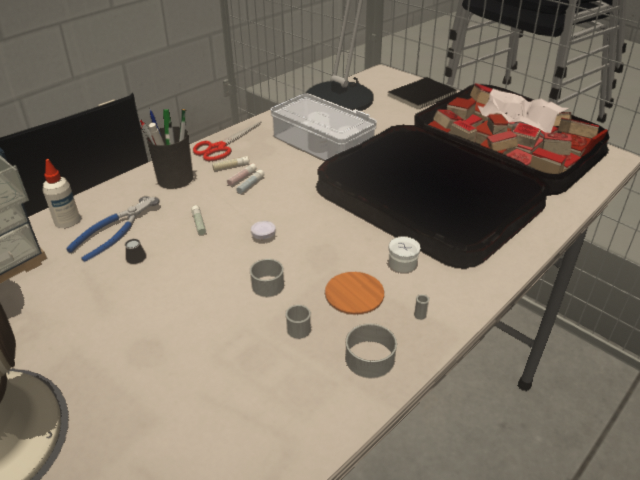

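Top view: board at (353,248), cutters 18 at (411,230), 34 at (348,309), 50 at (290,290) and 66 at (411,293). The frosted pot is at (360,187) and the bead pot at (235,245). The scene view agrees, and all the cutters are upright.

```bash
cat >> h.py <<'E'
def blob(c,win,th=45):
    x0,y0,x1,y1=win;im=cv2.cvtColor(c["frame"],cv2.COLOR_RGB2LAB).astype(int)[y0:y1,x0:x1]
    med=np.median(im.reshape(-1,3),0);m=(np.abs(im-med).max(2)>th).astype(np.uint8)
    cs=cv2.findContours(m,0,2)[0];h=cv2.convexHull(max(cs,key=lambda k:cv2.contourArea(cv2.convexHull(k))))
    h=h.reshape(-1,2).astype(float)+[x0,y0];return h
def centre(c,h,z):
    P=ray(c,h,z)[:,:2].astype(np.float32);M=cv2.moments(P*1000)
    m=np.array([M["m10"],M["m01"]])/M["m00"];return m,np.ptp(P,axis=0)*1000,2*np.sqrt(M["m00"]/np.pi)
E
python3 - <<'E'
from h import *
c=cam("top")
W={"18":(395,215,427,246,.017),"34":(330,293,366,326,.017),"50":(268,268,314,314,.017),"66":(382,264,440,322,.017),"board":(315,212,390,284,.006),"frost":(335,168,386,212,.019),"bead":(215,226,258,264,.01)}
for k,w in W.items():
    for th in (20,35): 
        h=blob(c,w[:4],th);print(k,th,h.mean(0).round(),*[np.round(a,1) for a in centre(c,h,w[4])])
E
```

```text
18 20 [410. 229.] [ 548.1 -256.2] [23.8 24.9] 23.6
18 35 [410. 230.] [ 546.8 -256.1] [21.9 21.3] 20.9
34 20 [347. 309.] [ 406.2 -149.4] [35.7 35.7] 35.7
34 35 [348. 310.] [ 405.6 -148.9] [33.9 34. ] 34.0
50 20 [290. 290.] [437.2 -49.7] [54.8 51.7] 53.1
50 35 [289. 295.] [436.4 -50.3] [51.6 48.3] 50.5
66 20 [409. 292.] [ 436.2 -256.5] [68.9 74.3] 71.5
66 35 [411. 292.] [ 435.5 -255.6] [65.5 70.7] 69.0
board 20 [350. 247.] [ 515.1 -157.1] [89.8 89.6] 90.1
board 35 [351. 248.] [ 515. -157.] [89.6 89.6] 89.7
frost 20 [359. 189.] [ 622.2 -167.4] [58.  53.3] 55.4
frost 35 [356. 196.] [ 608.2 -162.1] [32.9 46.2] 35.5
bead 20 [239. 250.] [508.1  42.8] [36.1 36.6] 30.4
bead 35 [240. 250.] [508.3  39.4] [36.1 27.6] 25.9
```

View pics/wrist0.png

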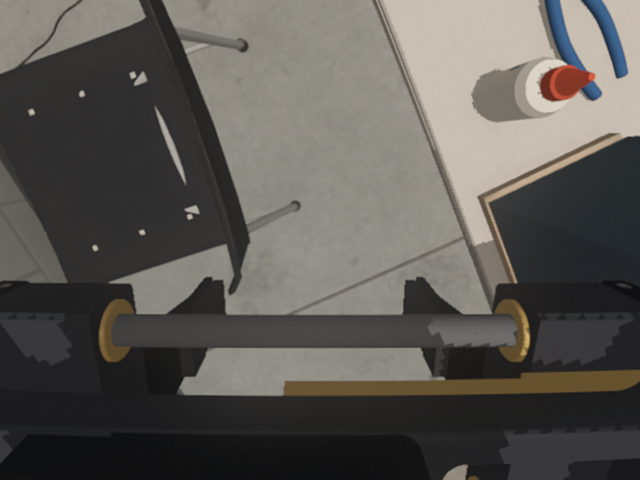

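Sizes match the given ones (board 90, rings about right, all within reach). First I'll raise the tool and turn its axes into line with the world axes.

```bash
python3 -m pendant '[[[0,0,-40],[0,0,-0.12]],[[0,0,-80],[0,0,-0.24]],[[0,0,-100],[0,0,-0.36]],[[0,0,-100],[0,0,-0.445]],[[0,0,-100],[0,0,-0.445]],[[0,0,-100],[0,0,-0.445]]]' 1; python3 -c "
from h import *
s=r.sense();print(s['joints'].round(1),s['tcp_pos'].round(4),s['ee_rot'].round(3).tolist())"
```

```text
time_s: 0.8
tcp_pos: [0.2688, 0.5639, 0.3914]
ee_rot: [[1.0, -0.002, -0.001], [-0.002, -1.0, -0.002], [-0.001, 0.002, -1.0]]
wrist_force: [0.1, -0.2, -0.1]
gripper_width: 1.002
gripper_force: 0.0
[ 79.3  19.4  10.5  -0.  -81.2  10.6] [0.2688 0.5639 0.3914] [[1.0, -0.002, -0.001], [-0.002, -1.0, -0.002], [-0.001, 0.002, -1.0]]
```

```bash
python3 -m pendant '[[[20,20,0],[0,0,0]],[[45,50,0],[0,0,0]],[[70,80,0],[0,0,0]],[[95,115,0],[0,0,0]],[[120,150,0],[0,0,0]],[[140,190,0],[0,0,0]],[[160,230,0],[0,0,0]],[[175,270,0],[0,0,0]],[[190,310,0],[0,0,0]],[[200,350,0],[0,0,0]]]' && python3 -m pendant '[[[10,40,0],[0,0,0]],[[20,80,0],[0,0,0]],[[30,120,0],[0,0,0]],[[40,160,0],[0,0,0]],[[50,200,0],[0,0,0]],[[60,240,0],[0,0,0]],[[70,280,0],[0,0,0]],[[70,320,0],[0,0,0]],[[70,360,0],[0,0,0]],[[70,380,0],[0,0,0]]]'; python3 -c "
from h import *
s=r.sense();print(s['joints'].round(1),s['tcp_pos'].round(4))"
```

```text
time_s: 1.8
tcp_pos: [0.4693, 0.2124, 0.3913]
ee_rot: [[1.0, -0.002, -0.001], [-0.002, -1.0, -0.001], [-0.001, 0.001, -1.0]]
wrist_force: [1.2, 0.1, 0.3]
gripper_width: 1.004
gripper_force: 0.0
time_s: 2.8
tcp_pos: [0.5385, -0.1685, 0.391]
ee_rot: [[1.0, -0.004, -0.003], [-0.004, -1.0, -0.0], [-0.003, 0.0, -1.0]]
wrist_force: [0.5, -0.1, -0.1]
gripper_width: 0.995
gripper_force: 0.0
[ -0.9  13.1   1.8   0.  -78.8  90.7] [ 0.5385 -0.1685  0.391 ]
```

```bash
python3 -m pendant '[[[3,30,35],[0,0,0]],[[6,60,75],[0,0,0]],[[9,88,115],[0,0,0]],[[9,88,150],[0,0,0]],[[9,88,180],[0,0,0]],[[9,88,200],[0,0,0]],[[9,88,200],[0,0,0]],[[9,88,200],[0,0,0]]]'; python3 -c "
from h import *
c=cam('wrist');save(c,'pics/w1.png');s=r.sense();print(s['joints'].round(1),s['tcp_pos'].round(4));print(proj(c,[[.548,-.256,.017],[.436,-.256,.017]]))"
```

```text
time_s: 3.6
tcp_pos: [0.5482, -0.2539, 0.1922]
ee_rot: [[1.0, -0.0, -0.001], [-0.0, -1.0, -0.0], [-0.001, 0.0, -1.0]]
wrist_force: [0.3, -0.5, 0.7]
gripper_width: 1.0
gripper_force: 0.0
[ -9.5  24.9 -10.3   0.  -54.7  99.5] [ 0.5487 -0.254   0.1932]
[[317.02233937 242.13201777]
 [316.69082241 368.35952932]]
```

View pics/w1.png

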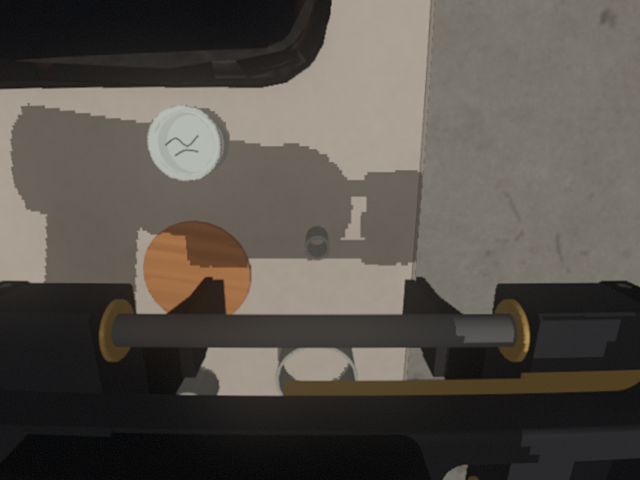

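The wrist view shows the smallest cutter at (317,242), exactly where it was predicted. Descending.

```bash
python3 -m pendant '[[[0,2,40],[0,0,0]],[[-1,2,80],[0,0,0]],[[-1,2,105],[0,0,0]],[[-1,2,118],[0,0,0]],[[-1,2,118],[0,0,0]]]' && python3 -m pendant '[[[0,0,0],[0,0,0]],[[0,0,0],[0,0,0]],[[0,0,0],[0,0,0]],[[0,0,0],[0,0,0]],[[0,0,0],[0,0,0]],[[0,0,0],[0,0,0]],[[0,0,0],[0,0,0]],[[0,0,0],[0,0,0]],[[0,0,0],[0,0,0]],[[0,0,0],[0,0,0]]]' 0.1
```

```text
time_s: 4.15
tcp_pos: [0.5471, -0.2557, 0.0738]
ee_rot: [[1.0, 0.0, -0.001], [0.0, -1.0, 0.0], [-0.001, -0.0, -1.0]]
wrist_force: [-0.7, -0.2, 0.6]
gripper_width: 1.0
gripper_force: 0.0
time_s: 5.15
tcp_pos: [0.547, -0.2558, 0.0742]
ee_rot: [[1.0, 0.0, -0.0], [0.0, -1.0, 0.0], [-0.0, -0.0, -1.0]]
wrist_force: [-0.5, 0.6, -0.7]
gripper_width: 0.197
gripper_force: 30.0
```

```bash
python3 -m pendant '[[[0,0,-25],[0,0,0]],[[0,0,-50],[0,0,0]],[[-8,-25,-50],[0,0,0]],[[-20,-60,-50],[0,0,0]],[[-28,-85,-50],[0,0,0]],[[-32,-99,-50],[0,0,0]],[[-32,-99,-50],[0,0,0]],[[-32,-99,-25],[0,0,0]],[[-32,-99,-12],[0,0,0]],[[-32,-99,-12],[0,0,0]]]' ; python3 -c "
from h import *
c=cam('scene');x,y=290,230;cv2.imwrite('pics/s1.png',cv2.resize(c['frame'][y:y+140,x:x+180,::-1],None,fx=4,fy=4,interpolation=cv2.INTER_CUBIC))"
```

```text
time_s: 6.15
tcp_pos: [0.5143, -0.1574, 0.0844]
ee_rot: [[1.0, -0.001, -0.004], [-0.001, -1.0, 0.0], [-0.004, -0.0, -1.0]]
wrist_force: [-0.7, -0.2, -0.0]
gripper_width: 0.197
gripper_force: 30.0
```

View pics/s1.png

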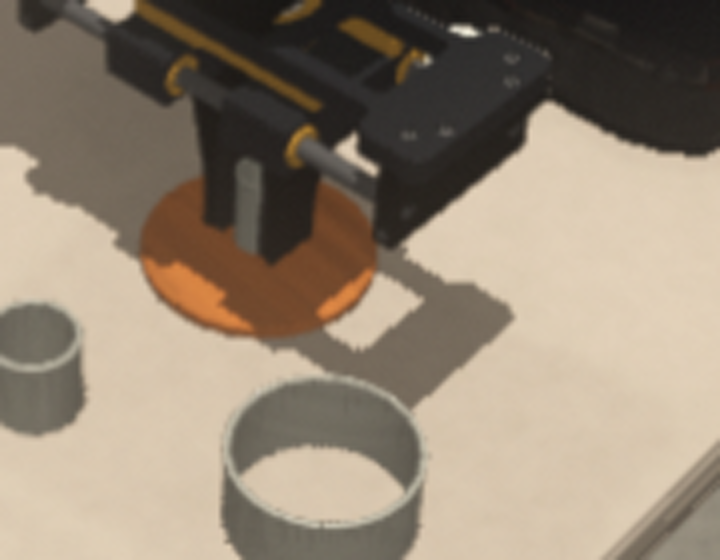

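The smallest cutter hangs upright between the fingers over the middle of the board (crop ~(245,205)). Lowering and releasing.

```bash
python3 -m pendant '[[[0,0,3],[0,0,0]],[[0,0,5],[0,0,0]],[[0,0,5],[0,0,0]],[[0,0,5],[0,0,0]]]' && python3 -m pendant '[[[0,0,0],[0,0,0]],[[0,0,0],[0,0,0]],[[0,0,0],[0,0,0]],[[0,0,0],[0,0,0]],[[0,0,0],[0,0,0]],[[0,0,0],[0,0,0]],[[0,0,0],[0,0,0]]]' 0.8
```

```text
time_s: 6.6
tcp_pos: [0.5152, -0.1569, 0.0816]
ee_rot: [[1.0, 0.0, 0.001], [0.0, -1.0, -0.0], [0.001, 0.0, -1.0]]
wrist_force: [-0.1, 0.9, -0.1]
gripper_width: 0.191
gripper_force: 30.0
time_s: 7.3
tcp_pos: [0.515, -0.1568, 0.0813]
ee_rot: [[1.0, 0.0, 0.0], [0.0, -1.0, -0.0], [0.0, 0.0, -1.0]]
wrist_force: [0.1, -0.3, 0.2]
gripper_width: 0.736
gripper_force: 0.0
```

```bash
python3 -m pendant '[[[0,0,-30],[0,0,0]],[[0,0,-65],[0,0,0]],[[-30,-2,-90],[0,0,0]],[[-65,-5,-90],[0,0,0]],[[-95,-8,-90],[0,0,0]],[[-109,-8,-90],[0,0,0]],[[-109,-8,-90],[0,0,0]],[[-109,-8,-90],[0,0,0]]]' 1; python3 -c "
from h import *
c=cam('wrist');save(c,'pics/w2.png');d=cam('scene');t=cam('top')
for q in (c,d,t): print(proj(q,[[.406,-.149,.017],[.515,-.157,.023]]).round())
x,y=290,230;cv2.imwrite('pics/s2.png',cv2.resize(d['frame'][y:y+140,x:x+180,::-1],None,fx=4,fy=4,interpolation=cv2.INTER_CUBIC))
save(t,'pics/t2.png')"
```

```text
time_s: 8.1
tcp_pos: [0.4073, -0.1489, 0.1717]
ee_rot: [[1.0, 0.001, 0.002], [0.001, -1.0, -0.0], [0.002, 0.0, -1.0]]
wrist_force: [0.4, -0.2, 0.5]
gripper_width: 0.997
gripper_force: 0.0
[[314. 252.]
 [328.  88.]]
[[297. 321.]
 [353. 283.]]
[[348. 310.]
 [353. 246.]]
```

View pics/w2.png

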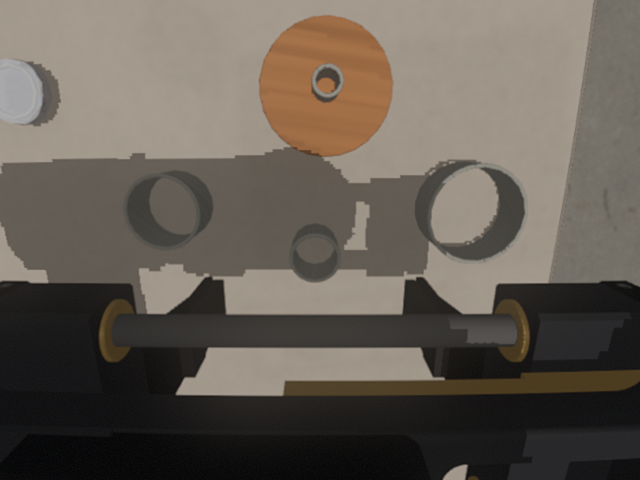

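View pics/s2.png

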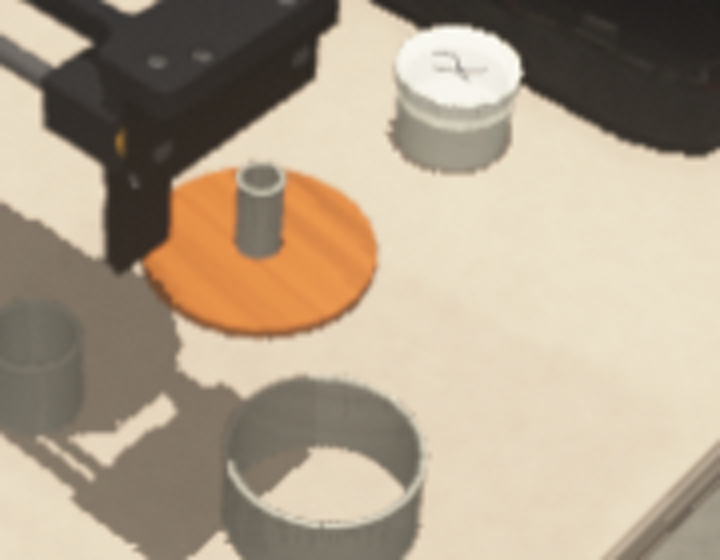

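The smallest cutter stands upright at the board's middle (wrist view (327,84)). The 34 mm cutter is at (315,252) against a prediction of (314,252). I'll grasp it.

```bash
python3 -m pendant '[[[-1,0,40],[0,0,0]],[[-1,0,75],[0,0,0]],[[-1,0,97],[0,0,0]],[[-1,0,97],[0,0,0]],[[-1,0,97],[0,0,0]]]' && python3 -m pendant '[[[0,0,0],[0,0,0]],[[0,0,0],[0,0,0]],[[0,0,0],[0,0,0]],[[0,0,0],[0,0,0]],[[0,0,0],[0,0,0]],[[0,0,0],[0,0,0]],[[0,0,0],[0,0,0]],[[0,0,0],[0,0,0]]]' 0.25
```

```text
time_s: 8.75
tcp_pos: [0.4057, -0.1488, 0.0736]
ee_rot: [[1.0, 0.0, -0.001], [0.0, -1.0, -0.0], [-0.001, 0.0, -1.0]]
wrist_force: [-0.3, 0.3, 0.2]
gripper_width: 0.999
gripper_force: 0.0
time_s: 9.55
tcp_pos: [0.405, -0.1488, 0.0743]
ee_rot: [[1.0, 0.0, 0.0], [0.0, -1.0, -0.0], [0.0, 0.0, -1.0]]
wrist_force: [-0.4, -0.1, 0.4]
gripper_width: 0.387
gripper_force: 30.0
```

```bash
python3 -m pendant '[[[0,0,-30],[0,0,0]],[[0,0,-65],[0,0,0]],[[30,2,-65],[0,0,0]],[[65,5,-65],[0,0,0]],[[95,8,-65],[0,0,0]],[[110,8,-65],[0,0,0]],[[110,8,-65],[0,0,0]],[[110,8,-65],[0,0,0]],[[110,8,-55],[0,0,0]],[[110,8,-55],[0,0,0]]]' ; python3 -c "
from h import *
c=cam('scene');x,y=290,200;cv2.imwrite('pics/s3.png',cv2.resize(c['frame'][y:y+140,x:x+180,::-1],None,fx=4,fy=4,interpolation=cv2.INTER_CUBIC));print((proj(c,[[.515,-.157,.072],[.515,-.157,.023]])-[x,y])*4)"
```

```text
time_s: 10.55
tcp_pos: [0.513, -0.1566, 0.1278]
ee_rot: [[1.0, -0.0, -0.004], [-0.0, -1.0, 0.001], [-0.004, -0.001, -1.0]]
wrist_force: [-0.8, -0.4, 0.0]
gripper_width: 0.384
gripper_force: 30.0
[[257.27037758 229.71811799]
 [252.98019397 331.0456601 ]]
```

View pics/s3.png

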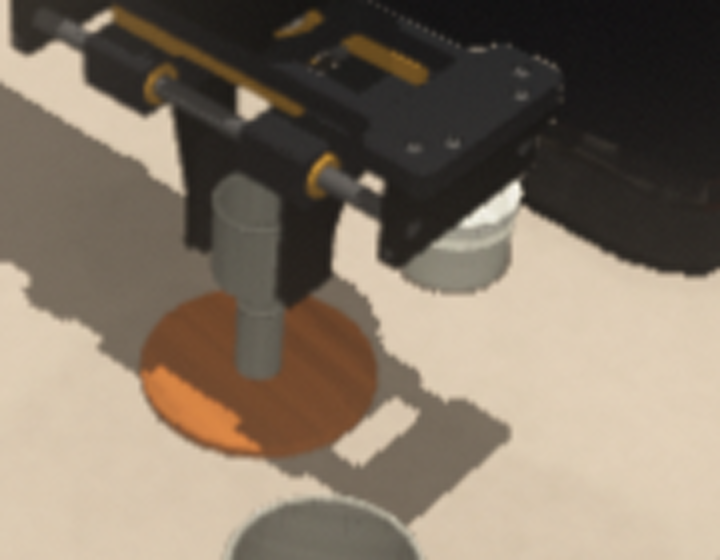

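The 34 mm cutter hangs upright, close to coaxial over the 18 (crop (256,245) against (260,335)). That is within the 6 mm clearance, so I'll lower it.

```bash
python3 -m pendant '[[[1,0,10],[0,0,0]],[[1,0,20],[0,0,0]],[[1,0,30],[0,0,0]],[[1,0,40],[0,0,0]],[[1,0,45],[0,0,0]],[[1,0,48],[0,0,0]],[[1,0,48],[0,0,0]],[[1,0,48],[0,0,0]]]'; python3 -c "
from h import *
t=cam('top');x,y=300,200;cv2.imwrite('pics/t3.png',cv2.resize(t['frame'][y:y+100,x:x+110,::-1],None,fx=5,fy=5))"
```

```text
time_s: 11.4
tcp_pos: [0.5163, -0.1568, 0.0814]
ee_rot: [[1.0, 0.0, 0.001], [0.0, -1.0, -0.0], [0.001, 0.0, -1.0]]
wrist_force: [-0.4, -0.0, -0.2]
gripper_width: 0.387
gripper_force: 30.0
```

No contact force. Release, rise and move towards the 50 mm cutter at (0.437, -0.050).

```bash
python3 -m pendant '[[[0,0,0],[0,0,0]],[[0,0,0],[0,0,0]],[[0,0,0],[0,0,0]],[[0,0,0],[0,0,0]],[[0,0,0],[0,0,0]],[[0,0,0],[0,0,0]],[[0,0,0],[0,0,0]]]' 0.9 && python3 -m pendant '[[[0,0,-30],[0,0,0]],[[0,0,-65],[0,0,0]],[[-20,-27,-90],[0,0,0]],[[-45,-60,-90],[0,0,0]],[[-65,-90,-90],[0,0,0]],[[-79,-107,-90],[0,0,0]],[[-79,-107,-90],[0,0,0]],[[-79,-107,-90],[0,0,0]]]' 1; python3 -c "
from h import *
c=cam('wrist');save(c,'pics/w3.png');print(proj(c,[[.437,-.05,.017],[.515,-.157,.04]]).round())"
```

```text
time_s: 12.15
tcp_pos: [0.5161, -0.1568, 0.0812]
ee_rot: [[1.0, 0.0, 0.0], [0.0, -1.0, -0.0], [0.0, 0.0, -1.0]]
wrist_force: [0.3, 0.3, 0.3]
gripper_width: 0.876
gripper_force: 0.0
time_s: 12.95
tcp_pos: [0.4374, -0.0496, 0.1717]
ee_rot: [[1.0, 0.002, 0.001], [0.002, -1.0, -0.0], [0.001, 0.0, -1.0]]
wrist_force: [0.4, 0.4, 0.1]
gripper_width: 1.005
gripper_force: 0.0
[[315. 251.]
 [492. 138.]]
```

View pics/w3.png

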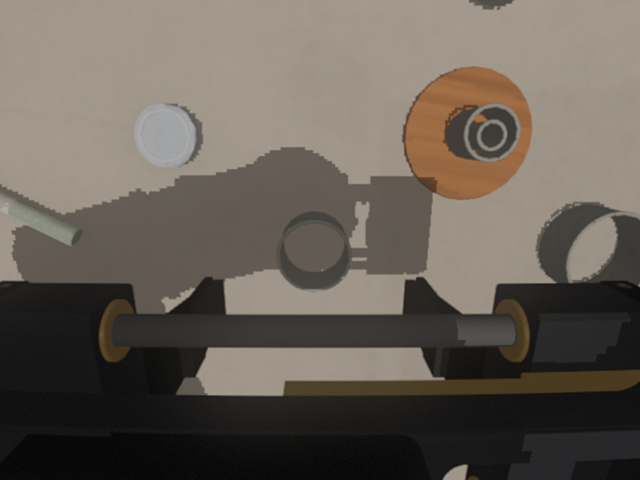

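The 34 stands concentric around the 18 at (491,134). The 50 mm cutter is at (314,252) as predicted, so I'll grasp it.

```bash
python3 -m pendant '[[[0,0,40],[0,0,0]],[[0,0,75],[0,0,0]],[[0,0,97],[0,0,0]],[[0,0,97],[0,0,0]],[[0,0,97],[0,0,0]]]' && python3 -m pendant '[[[0,0,0],[0,0,0]],[[0,0,0],[0,0,0]],[[0,0,0],[0,0,0]],[[0,0,0],[0,0,0]],[[0,0,0],[0,0,0]],[[0,0,0],[0,0,0]],[[0,0,0],[0,0,0]]]' 0.45 && python3 -m pendant '[[[0,0,-30],[0,0,0]],[[0,0,-65],[0,0,0]],[[20,27,-65],[0,0,0]],[[45,60,-65],[0,0,0]],[[65,90,-65],[0,0,0]],[[79,107,-65],[0,0,0]],[[79,107,-65],[0,0,0]],[[79,107,-65],[0,0,0]],[[79,107,-55],[0,0,0]],[[79,107,-55],[0,0,0]]]' ; python3 -c "
from h import *
c=cam('scene');x,y=290,200;cv2.imwrite('pics/s4.png',cv2.resize(c['frame'][y:y+140,x:x+180,::-1],None,fx=4,fy=4,interpolation=cv2.INTER_CUBIC))"
```

```text
time_s: 13.5
tcp_pos: [0.4376, -0.0504, 0.0736]
ee_rot: [[1.0, -0.001, -0.001], [-0.001, -1.0, -0.0], [-0.001, 0.0, -1.0]]
wrist_force: [-0.1, -0.8, 0.0]
gripper_width: 0.997
gripper_force: 0.0
time_s: 14.2
tcp_pos: [0.4371, -0.0497, 0.0744]
ee_rot: [[1.0, 0.0, 0.0], [0.0, -1.0, 0.0], [0.0, -0.0, -1.0]]
wrist_force: [-0.4, 0.3, 1.9]
gripper_width: 0.566
gripper_force: 30.0
time_s: 15.2
tcp_pos: [0.5144, -0.1559, 0.1277]
ee_rot: [[1.0, 0.001, -0.004], [0.001, -1.0, 0.001], [-0.004, -0.001, -1.0]]
wrist_force: [-0.0, 0.4, -1.0]
gripper_width: 0.57
gripper_force: 30.0
```

View pics/s4.png

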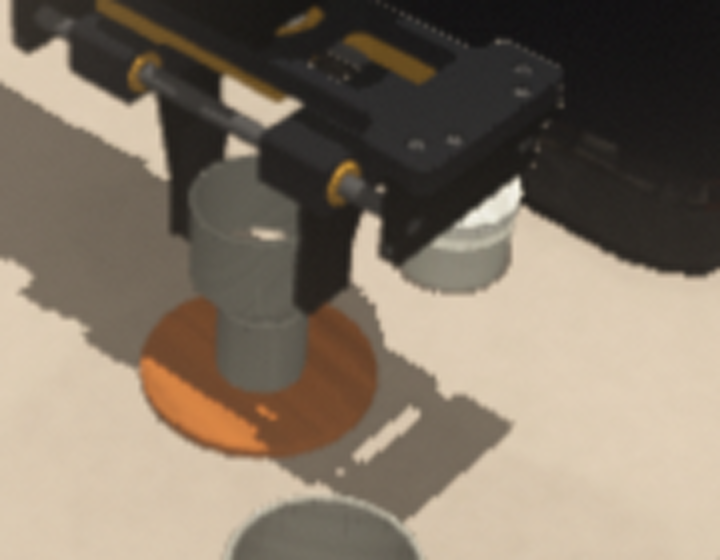

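The 50 hangs over the 34, sitting about 2–3 mm short of the axis and still settling. I'll add 1 mm in x and lower.

```bash
python3 -m pendant '[[[1,0,0],[0,0,0]],[[1,0,10],[0,0,0]],[[1,0,17],[0,0,0]],[[1,0,22],[0,0,0]],[[1,0,27],[0,0,0]]]' && python3 -m pendant '[[[0,0,8],[0,0,0]],[[0,0,16],[0,0,0]],[[0,0,21],[0,0,0]],[[0,0,21],[0,0,0]],[[0,0,21],[0,0,0]]]'
```

```text
time_s: 15.75
tcp_pos: [0.5169, -0.1568, 0.1015]
ee_rot: [[1.0, 0.0, -0.001], [0.0, -1.0, -0.0], [-0.001, 0.0, -1.0]]
wrist_force: [-0.4, 0.5, -1.0]
gripper_width: 0.567
gripper_force: 30.0
time_s: 16.25
tcp_pos: [0.5171, -0.1568, 0.081]
ee_rot: [[1.0, 0.0, -0.0], [0.0, -1.0, -0.0], [-0.0, 0.0, -1.0]]
wrist_force: [-0.6, 0.2, -0.4]
gripper_width: 0.564
gripper_force: 30.0
```

```bash
python3 -m pendant '[[[0,0,0],[0,0,0]],[[0,0,0],[0,0,0]],[[0,0,0],[0,0,0]],[[0,0,0],[0,0,0]],[[0,0,0],[0,0,0]],[[0,0,0],[0,0,0]],[[0,0,0],[0,0,0]]]' 0.95 && python3 -m pendant '[[[0,0,-30],[0,0,0]],[[0,0,-65],[0,0,0]],[[-20,27,-90],[0,0,0]],[[-45,60,-90],[0,0,0]],[[-65,85,-90],[0,0,0]],[[-81,99,-90],[0,0,0]],[[-81,99,-90],[0,0,0]],[[-81,99,-90],[0,0,0]]]' 1; python3 -c "
from h import *
c=cam('wrist');save(c,'pics/w4.png');print(proj(c,[[.436,-.256,.017],[.515,-.157,.04]]).round())"
```

```text
time_s: 16.95
tcp_pos: [0.517, -0.1568, 0.0813]
ee_rot: [[1.0, 0.0, 0.0], [0.0, -1.0, -0.0], [0.0, 0.0, -1.0]]
wrist_force: [-0.2, 0.1, 0.4]
gripper_width: 0.943
gripper_force: 0.0
time_s: 17.75
tcp_pos: [0.4361, -0.256, 0.1714]
ee_rot: [[1.0, -0.001, 0.001], [-0.001, -1.0, -0.0], [0.001, 0.0, -1.0]]
wrist_force: [0.5, -0.3, 0.2]
gripper_width: 1.0
gripper_force: 0.0
[[314. 250.]
 [150. 135.]]
```

View pics/w4.png

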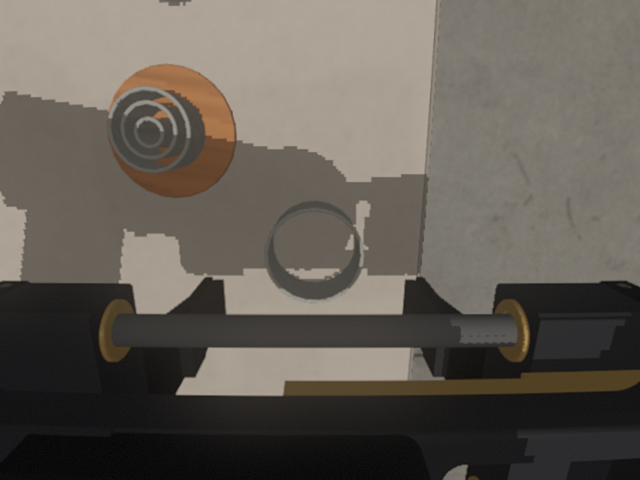

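The three are concentric at (149,131). The 66 mm cutter is centred at (313,251) as predicted, so I'll grasp it and carry it over.

```bash
python3 -m pendant '[[[0,0,40],[0,0,0]],[[0,0,75],[0,0,0]],[[0,0,97],[0,0,0]],[[0,0,97],[0,0,0]],[[0,0,97],[0,0,0]]]' && python3 -m pendant '[[[0,0,0],[0,0,0]],[[0,0,0],[0,0,0]],[[0,0,0],[0,0,0]],[[0,0,0],[0,0,0]],[[0,0,0],[0,0,0]],[[0,0,0],[0,0,0]]]' 0.6 && python3 -m pendant '[[[0,0,-30],[0,0,0]],[[0,0,-65],[0,0,0]],[[20,-27,-65],[0,0,0]],[[45,-60,-65],[0,0,0]],[[65,-85,-65],[0,0,0]],[[81,-99,-65],[0,0,0]],[[81,-99,-65],[0,0,0]],[[81,-99,-65],[0,0,0]],[[81,-99,-55],[0,0,0]],[[81,-99,-55],[0,0,0]]]' ; python3 -c "
from h import *
c=cam('scene');x,y=290,200;cv2.imwrite('pics/s5.png',cv2.resize(c['frame'][y:y+140,x:x+180,::-1],None,fx=4,fy=4,interpolation=cv2.INTER_CUBIC))"
```

```text
time_s: 18.3
tcp_pos: [0.4369, -0.2552, 0.0739]
ee_rot: [[1.0, 0.002, -0.001], [0.002, -1.0, 0.0], [-0.001, -0.0, -1.0]]
wrist_force: [-0.2, 0.3, 0.5]
gripper_width: 0.999
gripper_force: 0.0
time_s: 18.9
tcp_pos: [0.4363, -0.2558, 0.0747]
ee_rot: [[1.0, 0.0, 0.001], [0.0, -1.0, -0.0], [0.001, 0.0, -1.0]]
wrist_force: [-0.1, 1.1, 4.4]
gripper_width: 0.76
gripper_force: 30.0
time_s: 19.9
tcp_pos: [0.5152, -0.1575, 0.1275]
ee_rot: [[1.0, -0.002, -0.004], [-0.002, -1.0, 0.001], [-0.004, -0.001, -1.0]]
wrist_force: [0.3, -0.0, -1.1]
gripper_width: 0.763
gripper_force: 30.0
```

View pics/s5.png

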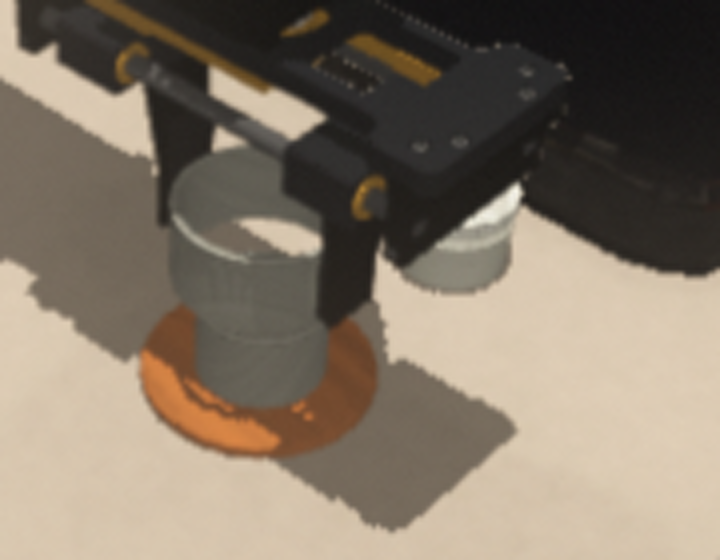

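The 66 hangs upright and nearly coaxial (centre ~256 against ~261 px for the nest, still settling). Lowering.

```bash
python3 -m pendant '[[[0.5,0,0],[0,0,0]],[[0.5,0,10],[0,0,0]],[[0.5,0,17],[0,0,0]],[[0.5,0,22],[0,0,0]],[[0.5,0,27],[0,0,0]]]' && python3 -m pendant '[[[0,0,8],[0,0,0]],[[0,0,16],[0,0,0]],[[0,0,21],[0,0,0]],[[0,0,21],[0,0,0]],[[0,0,21],[0,0,0]]]'
```

```text
time_s: 20.45
tcp_pos: [0.5173, -0.1568, 0.1015]
ee_rot: [[1.0, 0.0, -0.001], [0.0, -1.0, -0.0], [-0.001, 0.0, -1.0]]
wrist_force: [-0.7, -0.0, -1.7]
gripper_width: 0.761
gripper_force: 30.0
time_s: 20.95
tcp_pos: [0.5176, -0.1567, 0.081]
ee_rot: [[1.0, 0.0, 0.0], [0.0, -1.0, 0.0], [0.0, -0.0, -1.0]]
wrist_force: [0.2, 0.2, -1.5]
gripper_width: 0.757
gripper_force: 30.0
```

```bash
python3 -m pendant '[[[0,0,0],[0,0,0]],[[0,0,0],[0,0,0]],[[0,0,0],[0,0,0]],[[0,0,0],[0,0,0]],[[0,0,0],[0,0,0]],[[0,0,0],[0,0,0]],[[0,0,0],[0,0,0]]]' 1 && python3 -m pendant '[[[0,0,-20],[0,0,0]],[[0,0,-50],[0,0,0]],[[0,0,-90],[0,0,0]],[[-40,0,-130],[0,0,0]],[[-80,0,-150],[0,0,0]],[[-110,0,-150],[0,0,0]],[[-110,0,-150],[0,0,0]],[[-110,0,-150],[0,0,0]],[[-110,0,-150],[0,0,0]]]'; python3 -c "
from h import *
c=cam('wrist');d=cam('scene');k=d['frame'][200:360,280:460];k=cv2.resize(k,None,fx=2,fy=2)
im=np.zeros((480,780,3),np.uint8);im[:, :420]=c['frame'][:,110:530];im[:320,420:780]=k
cv2.imwrite('pics/f.png',im[:,:,::-1]);print(proj(c,[[.515,-.157,.04]])-[110,0])"
```

```text
time_s: 21.65
tcp_pos: [0.5175, -0.1568, 0.0813]
ee_rot: [[1.0, 0.0, 0.0], [0.0, -1.0, -0.0], [0.0, 0.0, -1.0]]
wrist_force: [-0.5, -0.0, -0.4]
gripper_width: 0.999
gripper_force: 0.0
time_s: 22.55
tcp_pos: [0.4083, -0.1568, 0.2313]
ee_rot: [[1.0, 0.0, 0.0], [0.0, -1.0, -0.0], [0.0, 0.0, -1.0]]
wrist_force: [0.7, 0.6, -0.2]
gripper_width: 1.004
gripper_force: 0.0
[[204.70438054  97.1330233 ]]
```

View pics/f.png

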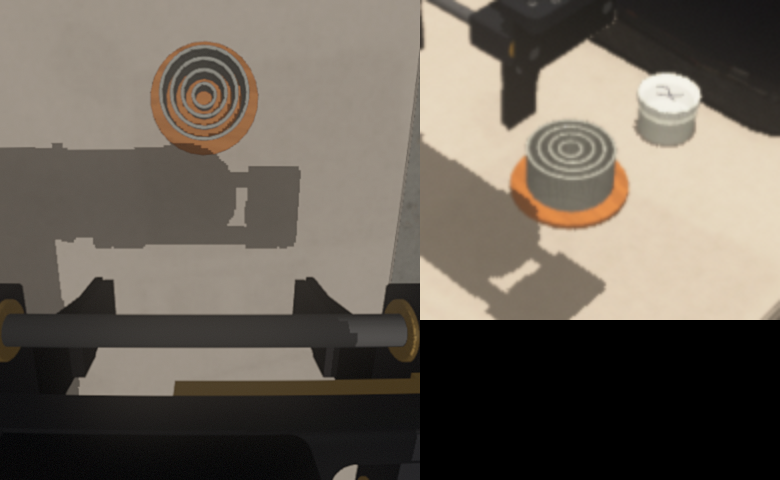

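All four rings are concentric, flat and centred on the board at (204,95), and the gripper is clear.

```bash
python3 -c "
from station import r
print(r.finish_job())"
```

```text
the job is handed in; nothing more can be done
None
```

The four cutters stand nested, upright and released in the middle of the board. The pots were not touched, and I handed the job in at about 23 s; the hand-in returned no verdict.

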